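# Load the finishing carrier and hold its front rail on for screwing

## Robot

A 6-joint arm with a two-finger parallel gripper is mounted at the origin on a cart in front of the work surface, level with it; the furniture and walls round the work are solid. World frame = base frame: x ahead of the robot, y to its left, z up, the work surface at z = 0. Lengths are in m, angles in rad, forces in N, time in s.
With the tool pointing down it reaches from about 0.3 to 0.775 m from the base axis. Payload 14.6 kg.
Tool frame: the origin (TCP) lies at the very end of the fingers, on their centre line; the grasp point (between the pads) lies 19 mm behind it (bot.hold_point_z is the distance from the TCP to the grasp point, in m); z points along the fingers, y is the line along which they close (so a half turn about z gives the same grasp; the last joint's range is limited). The gripper opens to 94 mm and grips with 3 to 60 N. Pads are 16 mm wide; open, the fingers measure 119 mm over their backs; the gripper's body (75 mm by 177 mm) begins 78 mm behind the grasp point.
Start: joints at [-1.383, 0.3, 1.521, -0, 1.321, -0.067], TCP at [0.139, -0.532, 0.205] pointing down, gripper open.
Joint ranges: [-3.03, 3.03], [-0.79, 2.21], [0.23, 2.52], [-1.04, 4.18], [0, 3.07], [-2.55, 2.55]. Speed limits (rad/s): [2.22, 2.22, 2.57, 3.14, 3.14, 3.14].

## Interface

Orientations are given as a rotation vector (axis times angle).
In Python, from plant import bot gives the robot as it stands.
- The arm moves only by the tool arm_command, never from a script. Its argument "steps" is a list of rows, each a list of 7 numbers: the turn, a rotation vector about the tool's x, y, z in units of 5 degrees (1.0 is 5 degrees), then the shift along the tool's x, y, z in units of 25 mm (1.0 is 25 mm), then the opening, from -1 (shut) to 1 (fully open). A call has 1 to 20 rows; each row is the pose to reach, as a shift and turn from the pose commanded when the call began, along the tool's axes at that moment; what a row does not reach only later rows make up. A row lasts 1/10 s, in which the tool goes at most 50 mm and 8.59 degrees, less where a joint would pass 70% of its speed; a pose out of reach is approached as far as the arm can. A call with a gripper value outside its range is refused whole. The fingers move at their own pace and stop on an object; "squeeze" is the grip in N (left out, the last holds). Time passes only in rows, so rows that repeat a pose let the fingers close. It gives the time, the measured TCP pose, the force, the opening and the grip force at its end, in the units of the state.
- bot.state(): the state, without advancing time (a new reading comes with each control period).
- bot.snapshot(name): name is "side" or "top" or "wrist"; returns (picture, depth): 400x640x3 uint8, red, green, blue; 400x640 float32, m along the optical axis (not along the pixel's ray), 0 where there is no reading.
- bot.camera_model(name): a dict with "fx", "fy", "cx", "cy" (pixels), "R" (3x3) and "t" (3): a world point X has camera coordinates R X + t; the wrist camera has in their place "T_tool_cam" (4x4, takes a point from camera to tool coordinates, whose origin is the TCP and whose axes are the flange's). Camera axes: x right, y down, z forward; pixel columns grow to the right and rows downward; lengths in m; the calibration is good to about 2 mm. A picture is of the moment at which its call begins: read the wrist's pose just before it. camera_model takes no time and is no camera call.
- bot.sign_off(): hands the job in; it is judged then, once.
The state is a dict: "clock": time; "joints": joint angles; "qvel": joint speeds; "joint_torque": joint torques, N m; "tcp_pos": TCP position; "ee_rot": TCP orientation; "contact_force": force on the tool from outside, world axes, zero at the start; "ft_torque": the same for the moment, N m; "finger_gap": finger opening in m; "grip_force": force on a finger pad.
Only numpy, scipy, OpenCV 4.12 (cv2) and the standard library are available. Lean on these libraries where they do the work, as an engineer would, in place of code of your own. Each camera call takes 0.05 s, during which the arm holds its last target. There are 200 camera calls.

## Task

Stand the jar and the tin upright in the two cells of the open-fronted wooden carrier, one in each cell, either way round. Then take the wooden front rail and hold it, on edge and centred, flush against the carrier's open front with its lower edge level with the carrier's underside, clear of the bench, pushing steadily with about 10 newtons, which presses the carrier about a centimetre back on its springs (never all the way to the end of their travel), so that I can screw it on. Finish while still holding and pushing: do not let go, and leave the other things on the bench alone.

Things in the scene. Friction and masses are not known exactly. Their poses are not given: they have to be found in the camera images.
- cradle: Fixed wooden cradle under and behind the carrier: plywood base, two dark side guides (40 mm high, outer faces 127 mm from the middle), dark fence 70 mm high, 133 mm behind the origin, with two buffers. Origin on the bench under the middle of the carrier at rest; x from the open front to the fence (the push), y left, z up. Base and guides begin 27 mm behind the open front or more.
- carrier (a joint): How far (m) the carrier is pressed back along cradle x: 0 at rest, 0.025 end of travel; springs 1000 N/m (10 N = 0.010). A wooden tray 118 mm deep (x), 212 wide, underside 25 mm above the bench, floor 8 mm; walls 12 mm thick, heights from its underside: sides 34, back 50 (10 thick), middle divider 24, no front wall. Two cells 88 mm wide, 108 deep inside.
- cell_left (a point): Centre of the floor of the carrier's left cell (cradle +y side), on the floor's upper face, 33 mm above the bench; moves with the carrier, axes as the cradle.
- cell_right (a point): The same for the right cell (cradle -y side).
- carrier_front (a point): Middle of the carrier's open front, at the height of its underside (25 mm above the bench); moves with the carrier, axes as the cradle. The front ends of side walls, divider and floor lie in the plane x = 0 of this point.
- rail: Loose wooden front rail, 24 mm thick (its x), 210 long (y), 90 high (z), about 0.22 kg, standing on its long edge, the same both ways round. Origin at the centre of its underside. Gripped across its thickness near the top middle, fingertips 50 mm or more above its lower edge, the fingers and hand clear the carrier's walls and its load when it is held in place.
- jar: Jar with screw lid, 62 mm diameter, 86 mm high, about 0.25 kg. Origin at the centre of its underside, z up. Stands upright.
- tin: Flat rectangular tin with a round cap, 52 mm (its x) x 67 mm (its y), 112 mm high with the cap, about 0.25 kg. Origin at the centre of its underside, z up. Stands upright.
- tape: Bystander: tape measure, 36 x 81 x 63 mm, leave alone.
- sanding_block: Bystander: sanding block, 64 x 112 x 34 mm, leave alone.
- masking_tape: Bystander: roll of masking tape, 104 mm diameter, 25 mm high, leave alone.
- pencil: Bystander: pencil, 159 mm long, 8 mm high, leave alone.
Not all that is in view belongs to the job. Leave any pink look-alike of the tin alone.

How it is judged:
On the way:
1. jar and tin stand upright in the carrier, one in each cell, released (((x of jar in the frame of cell_left between -0.026 and 0.026 m and y of jar in the frame of cell_left between -0.02 and 0.02 m and z of jar in the frame of cell_left between -0.01 and 0.012 m and angle between each of jar, tin's own z axis and vertical below 0.12 rad and x of tin in the frame of cell_right between -0.026 and 0.026 m and y of tin in the frame of cell_right between -0.02 and 0.02 m and z of tin in the frame of cell_right between -0.01 and 0.012 m) or (x of jar in the frame of cell_right between -0.026 and 0.026 m and y of jar in the frame of cell_right between -0.02 and 0.02 m and z of jar in the frame of cell_right between -0.01 and 0.012 m and angle between each of jar, tin's own z axis and vertical below 0.12 rad and x of tin in the frame of cell_left between -0.026 and 0.026 m and y of tin in the frame of cell_left between -0.02 and 0.02 m and z of tin in the frame of cell_left between -0.01 and 0.012 m)) and contact force between the fingers and jar below 0.1 N and contact force between the fingers and tin below 0.1 N), for 0.2 s.
At the end, for the whole second after the job is handed in: Jar and tin upright, one per cell. The gripped rail presses on the carrier with 5 to 16 N, carrier 5 to 16 mm back; rail flush (3.4 degrees) on the open front, centred within 15 mm, lower edge within 12 mm of the carrier underside's height; all at rest, robot still holding (((x of jar in the frame of cell_left between -0.026 and 0.026 m and y of jar in the frame of cell_left between -0.02 and 0.02 m and z of jar in the frame of cell_left between -0.01 and 0.012 m and angle between each of jar, tin's own z axis and vertical below 0.12 rad and x of tin in the frame of cell_right between -0.026 and 0.026 m and y of tin in the frame of cell_right between -0.02 and 0.02 m and z of tin in the frame of cell_right between -0.01 and 0.012 m) or (x of jar in the frame of cell_right between -0.026 and 0.026 m and y of jar in the frame of cell_right between -0.02 and 0.02 m and z of jar in the frame of cell_right between -0.01 and 0.012 m and angle between each of jar, tin's own z axis and vertical below 0.12 rad and x of tin in the frame of cell_left between -0.026 and 0.026 m and y of tin in the frame of cell_left between -0.02 and 0.02 m and z of tin in the frame of cell_left between -0.01 and 0.012 m)) and linear speed of each of jar, tin below 0.03 m/s and value of joint carrier between 0.005 and 0.016 m and contact force between rail and cradle between 5 and 16 N and contact force between the fingers and rail above 2 N and angle between the x axis of rail and the x axis of cradle, either way round below 0.06 rad and angle between the z axis of rail and the z axis of cradle, either way round below 0.06 rad and x of rail in the frame of carrier_front between -0.018 and -0.008 m and y of rail in the frame of carrier_front between -0.015 and 0.015 m and z of rail in the frame of carrier_front between -0.012 and 0.012 m and linear speed of rail below 0.02 m/s); the arm keeps its last pose, push and grip.
It fails at once if the carrier is pressed to the end of its spring travel (value of joint carrier above 0.023 m).
It fails at once if the jar or the tin is tipped over (angle between any of jar, tin's own z axis and vertical above 0.8 rad).
It fails at once if a bystander is moved more than 3 cm (distance of any of tape, sanding_block, masking_tape, pencil from where it was at the start of the episode above 0.03 m).
It also fails if it takes over 64 s, if anything falls off the work surface, if the arm or the gripper's body presses on something with over 40 N, if the wrist force passes 120 N, or if a joint passes its speed limit or range.

## Working session

There is one attempt and no reset: what is moved stays moved. The work goes in short steps, Python scripts to look and compute and a tool call to move; the robot and the scene stay as the last step left them, time stands still between calls to the robot, and variables do not carry over. Pictures are saved under pics/ and viewed, at most 10 in all, crops included, and the job is handed in when it is done.

Besides the shell and the picture viewer there is one more tool, called after "Request:" by a JSON object that holds its "method" and its "body", one argument or row to a line. arm_command: Moves the arm, as the interface text tells. Its arguments: {"type":"object","properties":{"steps":{"type":"array","items":{"type":"array","items":{"type":"number"}}},"squeeze":{"type":"number"}},"required":["steps"]}

```bash
mkdir -p pics; ls; python3 - <<'E'
from plant import bot
import cv2,numpy as np
for n in("top","side"):
    p,d=bot.snapshot(n); cv2.imwrite(f"pics/{n}0.png",p[:,:,::-1]); np.savez(f"{n}0.npz",p=p,d=d)
    c=bot.camera_model(n); print(n,c)
print(bot.camera_model("wrist")); print(bot.state())
E
```

```text
pics
top {'fx': 495.76233879635123, 'fy': 495.76233879635123, 'cx': 324.7433668927917, 'cy': 205.9632878289648, 'R': array([[-0.01745804, -0.99981898, -0.00756427],
       [-0.99314763,  0.01821491, -0.11543826],
       [ 0.11555515,  0.00549711, -0.99328585]]), 't': array([-0.26345975,  0.4729348 ,  1.09390207])}
side {'fx': 437.1109000688744, 'fy': 437.1109000688744, 'cx': 312.7410568232081, 'cy': 205.13593370636926, 'R': array([[-0.97058673, -0.24010653,  0.01761429],
       [-0.12125477,  0.42431983, -0.89735721],
       [ 0.20798723, -0.87309881, -0.44095326]]), 't': array([0.36140782, 0.22257109, 0.90491252])}
{'fx': 305.2692125369317, 'fy': 305.2692125369317, 'cx': 321.09266989070557, 'cy': 200.97706161397724, 'T_tool_cam': array([[ 1.13259507e-03, -9.65406335e-01, -2.60747627e-01,
         7.61366851e-02],
       [ 9.99999357e-01,  1.10945133e-03,  2.35948465e-04,
         5.35927631e-04],
       [ 6.15006580e-05, -2.60747726e-01,  9.65406971e-01,
        -1.79251642e-01],
       [ 0.00000000e+00,  0.00000000e+00,  0.00000000e+00,
         1.00000000e+00]])}
{'clock': 0.1, 'joints': array([-1.38260072e+00,  3.00375402e-01,  1.52150979e+00,  2.69254410e-05,
        1.32073780e+00, -6.66127006e-02]), 'qvel': array([ 0.00021417, -0.00073299, -0.00146715, -0.00082698, -0.00202423,
        0.00090444]), 'joint_torque': array([ 1.62242497e-03, -5.32643473e+01, -3.53284121e+01,  7.09994417e-02,
        2.34738953e-02, -7.06581886e-05]), 'tcp_pos': array([ 0.13858494, -0.53200447,  0.20496899]), 'ee_rot': array([-3.11510990e+00, -3.99028756e-01,  5.74107119e-05]), 'contact_force': array([ 0.90414281,  0.33760959, -0.31431326]), 'ft_torque': array([ 0.01349148, -0.036092  , -0.00774733]), 'grip_force': 0.0, 'finger_gap': 0.09395571091509346}
```

View pics/top0.png

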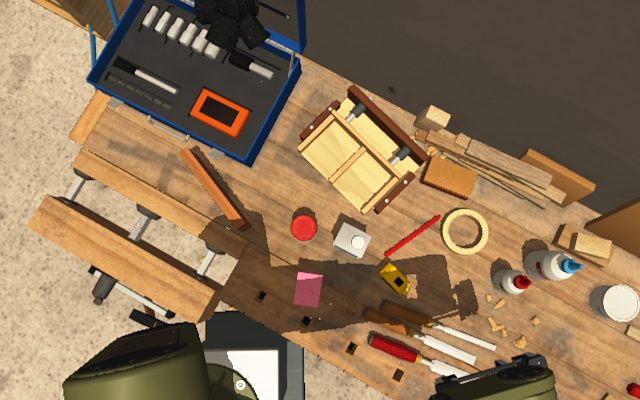

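View pics/side0.png

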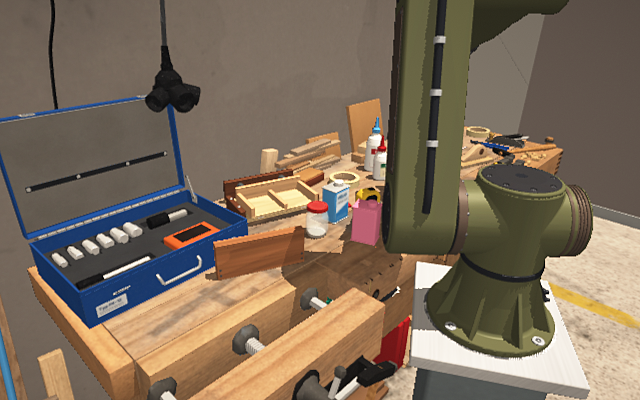

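The top view shows the jar lid at (303,227), the tin's top at (352,240), and the rail from (185,152) to (240,222). The carrier is around (355,150), with its open front edge from (300,147) to (365,210). The pink decoy is at (308,288). The side view shows the same things: jar (317,218), tin (336,203), rail (258,252). I'll enlarge the top crop next.

```bash
python3 - <<'E'
import cv2,numpy as np
z=np.load("top0.npz");p=z['p'][:,:,::-1]
cv2.imwrite("pics/c1.png",cv2.resize(p[80:270,170:430],None,fx=3,fy=3,interpolation=cv2.INTER_CUBIC))
E
```

```text
(no output)
```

View pics/c1.png

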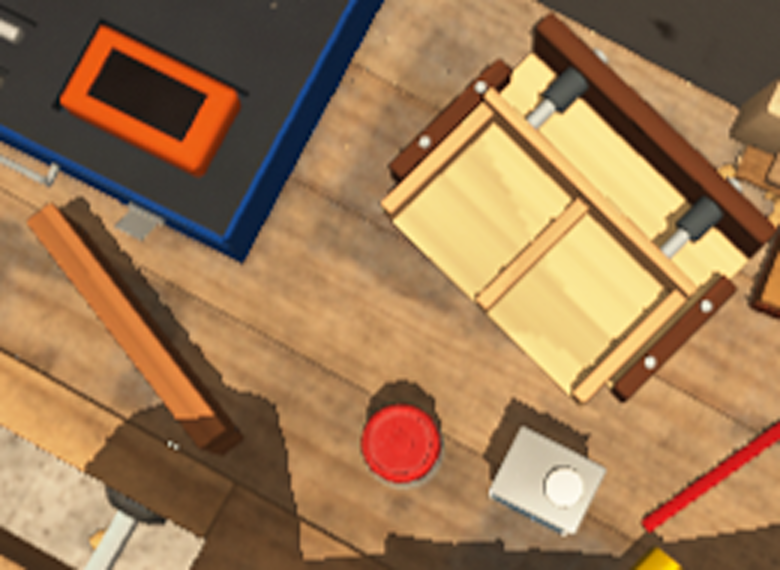

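```bash
cat > h.py <<'E'
import numpy as np,cv2
from plant import bot
def cloud(n,d):
    c=bot.camera_model(n); v,u=np.mgrid[:400,:640]
    X=np.stack([(u-c['cx'])/c['fx']*d,(v-c['cy'])/c['fy']*d,d],-1)
    return (X-c['t'])@c['R']
def ray(n,u,v,z):
    c=bot.camera_model(n); o=-c['R'].T@c['t']
    r=c['R'].T@np.array([(u-c['cx'])/c['fx'],(v-c['cy'])/c['fy'],1]); return o+r*(z-o[2])/r[2]
E
python3 - <<'E'
from h import *
np.set_printoptions(precision=4,suppress=True)
D={n:cloud(n,np.load(f"{n}0.npz")['d']) for n in("top","side")}
W=D["top"]
def top(name,u0,u1,v0,v1,lo,hi,W=W):
    P=W[v0:v1,u0:u1].reshape(-1,3); P=P[(P[:,2]>lo)&(P[:,2]<hi)]
    if len(P)<5: print(name,len(P));return
    r=cv2.minAreaRect(P[:,:2].astype(np.float32)*1000)
    print(name,len(P),"z",np.percentile(P[:,2],[5,50,95]),"rect",np.round(r[0],1),np.round(r[1],1),round(r[2],1))
top("rail",176,255,140,235,.075,.11)
top("jar",285,325,205,245,.075,.1)
top("tin",328,375,215,262,.085,.125)
top("tincap",328,375,215,262,.104,.125)
top("carrier walls",295,410,100,215,.05,.066)
top("left wall",298,336,112,152,.05,.066)
top("right wall",362,402,178,213,.05,.066)
top("divider",328,366,147,184,.042,.055)
top("back",331,400,110,182,.067,.082)
f=lambda x,y,z:ray("top",170+x/3,80+y/3,z)
for nm,x,y,z in[("LWf out",383,208,.059),("LWb",490,97,.059),("divF",482,303,.049),("divB",583,205,.049),("RWf out",578,402,.059),("floorfrontR",572,397,.033),("jar",401,443,.086),("railA",40,211,.09),("railB",204,432,.09)]: print(nm,f(x,y,z)[:2])
# two-view check: top-derived centre projected into side
S=D["side"]
top("S rail",205,310,215,285,.075,.11,S);top("S jar",303,332,195,240,.075,.1,S);top("S tin",322,352,175,225,.09,.105,S)
E
```

```text
rail 1317 z [0.0803 0.0904 0.0939] rect [542.9 -78.1] [210.8 147.3] 37.3
jar 545 z [0.0827 0.0869 0.0901] rect [ 417.2 -225.1] [54.6 54.3] 44.4
tin 791 z [0.0986 0.1019 0.1134] rect [ 388.8 -327.5] [66.3 51.8] 62.1
tincap 187 z [0.1042 0.1108 0.1156] rect [ 387.7 -327.8] [63.6 48.2] 59.5
carrier walls 1303 z [0.051  0.0589 0.0639] rect [ 591.1 -354.7] [211.7 198.9] 43.9
left wall 292 z [0.0534 0.0595 0.0629] rect [ 631.3 -253.8] [ 14.8 108.9] 41.9
right wall 268 z [0.0566 0.06   0.0632] rect [ 488.4 -392.7] [ 11.1 109.9] 43.9
divider 264 z [0.0459 0.0497 0.053 ] rect [ 560. -323.] [ 12.5 109. ] 43.7
back 747 z [0.0681 0.0739 0.0786] rect [ 626.1 -390.7] [208.9  84.9] 44.4
LWf out [ 0.5922 -0.2141]
LWb [ 0.6753 -0.295 ]
divF [ 0.5212 -0.2862]
divB [ 0.594  -0.3631]
RWf out [ 0.4451 -0.3547]
floorfrontR [ 0.4515 -0.3522]
jar [ 0.4155 -0.2265]
railA [0.5875 0.0315]
railB [ 0.4256 -0.0873]
S rail 1308 z [0.0763 0.0867 0.0915] rect [532. -29.] [165.1 212.3] 80.8
S jar 266 z [0.0768 0.0858 0.0878] rect [ 421.8 -192.6] [223.6  55.1] 78.7
S tin 235 z [0.0911 0.1003 0.1027] rect [ 387.2 -324.2] [70.9 52.3] 60.7
```

```bash
cat >> h.py <<'E'
from scipy.spatial.transform import Rotation as Ro
def go(*targets):
    """targets (x,y,z,yaw of tool y in deg): print units from the present pose"""
    s=bot.state(); R=Ro.from_rotvec(s['ee_rot'])
    for x,y,z,a in targets:
        a=np.deg2rad(a); Y=np.array([np.cos(a),np.sin(a),0]); Z=np.array([0,0,-1.])
        T=Ro.from_matrix(np.stack([np.cross(Y,Z),Y,Z],1))
        print(np.round((R.inv()*T).as_rotvec()/np.deg2rad(5),2).tolist(),np.round(R.inv().apply(np.array([x,y,z])-s['tcp_pos'])/.025,2).tolist())
E
python3 - <<'E'
from h import *
W=cloud("top",np.load("top0.npz")['d']); p=np.load("top0.npz")['p']
m=np.zeros((400,640),np.uint8); m[140:235,176:255]=((W[...,2]>.083)&(W[...,2]<.098))[140:235,176:255]
n,l,st,c=cv2.connectedComponentsWithStats(m)
for i in range(1,n):
    if st[i,4]>60:
        P=W[l==i]; print(st[i],cv2.minAreaRect(P[:,:2].astype(np.float32)*1000),np.median(P[:,2]), P[:,:2].mean(0))
        print(cv2.fitLine(P[:,:2].astype(np.float32),cv2.DIST_HUBER,0,.01,.01).ravel())
go((.417,-.2255,.2,-46),(.417,-.2255,.047,-46))
E
```

```text
[204 140  51  21 125] ((587.4440307617188, -66.49964904785156), (109.55592346191406, 43.11780548095703), 88.66197204589844) 0.08827146723230381 [ 0.58749121 -0.07659868]
[ 0.35890767  0.9333731   0.5860469  -0.06704031]
[ 179  147   66   82 1097] ((505.62786865234375, -29.220497131347656), (210.73345947265625, 24.406219482421875), 37.21687698364258) 0.09078598272206673 [ 0.5044437  -0.03056042]
[ 0.7968582   0.60416645  0.5044437  -0.03056042]
[-0.01, -0.0, -5.88] [13.87, -9.06, 0.21]
[-0.01, -0.0, -5.88] [13.87, -9.05, 6.33]
```

Request:
{"method": "arm_command", "body": {
  "steps": [
    [0,0,-3,7,-4.5,0.2,1],
    [0,0,-5.88,13.87,-9.06,0.2,1],
    [0,0,-5.88,13.87,-9.06,0.2,1],
    [0,0,-5.88,13.87,-9.06,0.2,1],
    [0,0,-5.88,13.87,-9.06,0.2,1],
    [0,0,-5.88,13.87,-9.06,0.2,1],
    [0,0,-5.88,13.87,-9.06,0.2,1],
    [0,0,-5.88,13.87,-9.06,0.2,1],
    [0,0,-5.88,13.87,-9.06,0.2,1],
    [0,0,-5.88,13.87,-9.06,0.2,1],
    [0,0,-5.88,13.87,-9.06,0.2,1],
    [0,0,-5.88,13.87,-9.06,0.2,1]
  ],
  "squeeze": 30
}}

```text
clock: 1.3
tcp_pos: [0.4163, -0.2268, 0.2004]
ee_rot: [2.914, 1.174, -0.0]
contact_force: [0.4, -0.9, -0.4]
finger_gap: 0.0942
grip_force: 0.0
```

```bash
cat >> h.py <<'E'
def wrist():
    s=bot.state(); p,d=bot.snapshot("wrist"); c=bot.camera_model("wrist"); v,u=np.mgrid[:400,:640]
    X=np.stack([(u-c['cx'])/c['fx']*d,(v-c['cy'])/c['fy']*d,d],-1)
    T=c['T_tool_cam']; X=X@T[:3,:3].T+T[:3,3]
    W=X@Ro.from_rotvec(s['ee_rot']).as_matrix().T+s['tcp_pos']; W[d==0]=np.nan
    return p,W
def box(W,x,y,r,lo,hi):
    m=((np.abs(W[...,0]-x)<r)&(np.abs(W[...,1]-y)<r)&(W[...,2]>lo)&(W[...,2]<hi)).astype(np.uint8)
    n,l,st,_=cv2.connectedComponentsWithStats(m)
    for i in range(1,n):
        if st[i,4]>80:
            P=W[l==i]; q=cv2.minAreaRect(P[:,:2].astype(np.float32)*1000)
            print(st[i].tolist(),"z %.4f"%np.median(P[:,2]),*[np.round(k,1) for k in q])
E
python3 - <<'E'
from h import *
p,W=wrist(); cv2.imwrite("pics/w1.png",p[:,:,::-1]); np.save("w1.npy",W)
print("jar");box(W,.417,-.2255,.06,.078,.1)
print("tin");box(W,.3885,-.3275,.06,.09,.106)
print("front walls");box(W,.56,-.32,.13,.053,.064)
print("div");box(W,.54,-.3,.06,.042,.053)
s=bot.state();print(s['tcp_pos'],s['ee_rot'],s['contact_force'])
go((.417,-.2255,.047,-46))
E
```

```text
jar
[292, 166, 56, 56, 2415] z 0.0860 [ 418.1 -224.2] [54.8 55.2] 34.1
tin
[340, 248, 65, 59, 2356] z 0.1006 [ 389.6 -327. ] [66.7 51.9] 62.1
front walls
[426, 45, 132, 207, 3930] z 0.0586 [ 560.3 -322.6] [210.9 110.2] 44.2
[541, 75, 75, 153, 2340] z 0.0583 [ 629.4 -393.4] [159.9  45.3] 44.0
[310, 161, 37, 22, 153] z 0.0581 [ 441.1 -217.6] [11.  44.1] 16.8
div
[424, 150, 106, 12, 1150] z 0.0486 [ 560.  -322.3] [ 12.2 109. ] 44.0
[ 0.41633528 -0.226756    0.20044703] [ 2.91394210e+00  1.17405731e+00 -1.80756251e-04] [-0.35576045 -0.73633589  0.3524232 ]
[-0.0, 0.0, -0.02] [0.05, -0.02, 6.14]
```

View pics/w1.png

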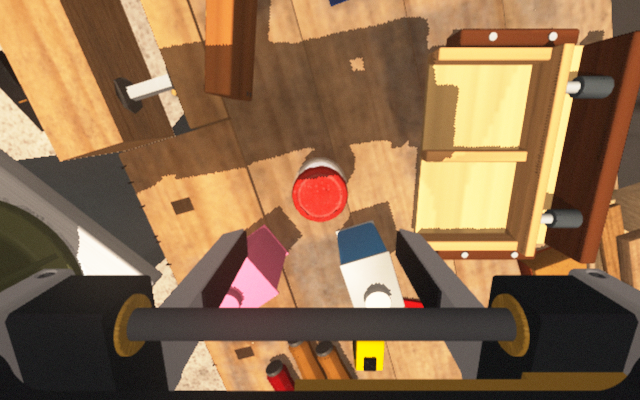

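Jar, tin, carrier and rail all agree between the top and wrist depth: jar lid at (320,195), tin cap at (377,298), carrier front edge at about column 425. I'll go down on the jar.

Request:
{"method": "arm_command", "body": {
  "steps": [
    [0,0,0,0.1,-0.03,2,1],
    [0,0,0,0.1,-0.03,4,1],
    [0,0,0,0.1,-0.03,5.2,1],
    [0,0,0,0.1,-0.03,5.8,1],
    [0,0,0,0.1,-0.03,6.2,1],
    [0,0,0,0.1,-0.03,6.32,1],
    [0,0,0,0.1,-0.03,6.32,1],
    [0,0,0,0.1,-0.03,6.32,-1],
    [0,0,0,0.1,-0.03,6.32,-1],
    [0,0,0,0.1,-0.03,6.32,-1],
    [0,0,0,0.1,-0.03,6.32,-1],
    [0,0,0,0.1,-0.03,6.32,-1],
    [0,0,0,0.1,-0.03,6.32,-1],
    [0,0,0,0.1,-0.03,6.32,-1],
    [0,0,0,0.1,-0.03,6.0,-1],
    [0,0,0,0.1,-0.03,5,-1],
    [0,0,0,0.1,-0.03,3.5,-1],
    [0,0,0,0.1,-0.03,2,-1],
    [0,0,0,0.1,-0.03,1.3,-1],
    [0,0,0,0.1,-0.03,1.3,-1]
  ],
  "squeeze": 25
}}

```text
clock: 3.35
tcp_pos: [0.4192, -0.2239, 0.1705]
ee_rot: [2.909, 1.175, 0.004]
contact_force: [0.1, 0.1, -2.3]
finger_gap: 0.059
grip_force: 25.0
```

```bash
python3 - <<'E'
from h import *
s=bot.state();print(s['tcp_pos'],s['grip_force'],s['finger_gap'])
go((.596,-.288,.168,-46),(.596,-.288,.075,-46))
E
```

```text
[ 0.41919646 -0.22391526  0.17045309] 24.999655075371265 0.059027110090808625
[0.05, -0.01, -0.0] [3.31, 6.76, 0.13]
[0.05, -0.01, -0.0] [3.3, 6.74, 3.85]
```

Request:
{"method": "arm_command", "body": {
  "steps": [
    [0,0,0,0.6,1.2,0,-1],
    [0,0,0,1.3,2.6,0,-1],
    [0,0,0,2.0,4.0,0,-1],
    [0,0,0,2.6,5.4,0,-1],
    [0,0,0,3.1,6.4,0,-1],
    [0,0,0,3.31,6.76,0,-1],
    [0,0,0,3.31,6.76,0,-1],
    [0,0,0,3.31,6.76,0.8,-1],
    [0,0,0,3.31,6.76,1.8,-1],
    [0,0,0,3.31,6.76,2.6,-1],
    [0,0,0,3.31,6.76,3.2,-1],
    [0,0,0,3.31,6.76,3.5,-1],
    [0,0,0,3.31,6.76,3.65,-1],
    [0,0,0,3.31,6.76,3.72,-1],
    [0,0,0,3.31,6.76,3.72,-1]
  ]
}}

```text
clock: 4.85
tcp_pos: [0.5956, -0.2877, 0.0758]
ee_rot: [2.912, 1.176, 0.001]
contact_force: [-0.0, -0.2, -2.0]
finger_gap: 0.0589
grip_force: 25.0
```

```bash
python3 - <<'E'
from h import *
s=bot.state();print(s['tcp_pos'],s['contact_force'],s['finger_gap'])
p,W=wrist(); cv2.imwrite("pics/w2.png",p[:,:,::-1])
go((.596,-.288,.075,-46))
E
```

```text
[ 0.59559232 -0.28768038  0.07580855] [-0.02195949 -0.17727688 -1.97850739] 0.058930202550587174
[0.01, -0.0, -0.0] [0.0, 0.02, 0.03]
```

View pics/w2.png

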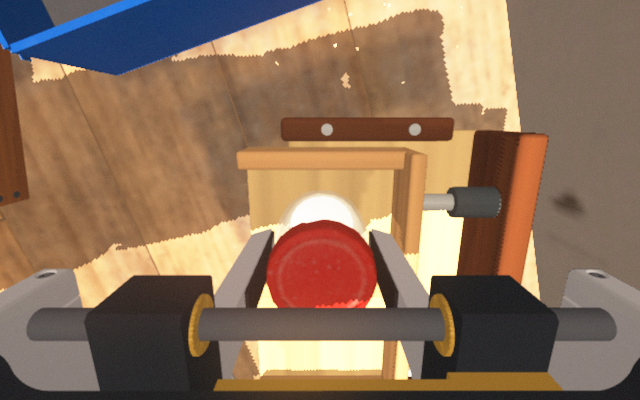

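The jar is upright in the left cell with the lid at (322,265), and the right finger is just in front of the back wall. I'll lower it the last few millimetres, release it and lift.

Request:
{"method": "arm_command", "body": {
  "steps": [
    [0,0,0,0,0.02,0.04,-1],
    [0,0,0,0,0.02,0.07,-1],
    [0,0,0,0,0.02,0.07,-1],
    [0,0,0,0,0.02,0.07,0.6],
    [0,0,0,0,0.02,0.07,0.6],
    [0,0,0,0,0.02,0.07,0.6],
    [0,0,0,0,0.02,0.07,0.6],
    [0,0,0,0,0.02,-0.4,0.6],
    [0,0,0,0,0.02,-1.2,0.6],
    [0,0,0,0,0.02,-2.5,0.6],
    [0,0,0,0,0.02,-4,1],
    [0,0,0,0,0.02,-5.0,1],
    [0,0,0,0,0.02,-5.0,1]
  ]
}}

```text
clock: 6.2
tcp_pos: [0.5968, -0.2884, 0.2052]
ee_rot: [2.908, 1.175, 0.007]
contact_force: [0.6, 0.2, 0.3]
finger_gap: 0.093
grip_force: 0.0
```

```bash
python3 - <<'E'
from h import *
s=bot.state();print(s['tcp_pos'],s['contact_force'],s['finger_gap'])
p,W=wrist(); print("jar");box(W,.596,-.288,.045,.105,.13); print("right/div");box(W,.56,-.32,.13,.053,.064)
p,d=bot.snapshot("top"); W=cloud("top",d); box(W,.596,-.288,.045,.105,.13)
go((.3893,-.3272,.2,-28.2),(.3893,-.3272,.05,-28.2))
E
```

```text
[ 0.59677023 -0.28840604  0.20519708] [0.56912552 0.22860533 0.31733507] 0.09295629250127597
jar
[289, 175, 61, 61, 2914] z 0.1189 [ 595.6 -288.7] [55.3 54.9] 43.8
right/div
[268, 139, 105, 41, 1246] z 0.0587 [ 622.2 -263. ] [ 43.1 108.4] 42.2
[381, 162, 50, 77, 803] z 0.0578 [ 668.1 -368.8] [95.4 41. ] 80.0
[275, 181, 94, 126, 471] z 0.0571 [ 555.2 -378.1] [188.6  88.5] 9.4
[375, 277, 38, 17, 397] z 0.0565 [ 572.6 -434.6] [19.1 43.1] 48.3
[0.01, -0.0, -3.56] [-7.03, -4.6, 0.01]
[0.01, -0.0, -3.56] [-7.03, -4.6, 6.01]
```

Request:
{"method": "arm_command", "body": {
  "steps": [
    [0,0,-0.5,-1.2,-0.8,0,1],
    [0,0,-1.5,-3,-2,0,1],
    [0,0,-2.5,-5,-3.3,0,1],
    [0,0,-3.56,-6.5,-4.3,0,1],
    [0,0,-3.56,-7.03,-4.6,0,1],
    [0,0,-3.56,-7.03,-4.6,0,1],
    [0,0,-3.56,-7.03,-4.6,0.5,1],
    [0,0,-3.56,-7.03,-4.6,2,1],
    [0,0,-3.56,-7.03,-4.6,3.5,1],
    [0,0,-3.56,-7.03,-4.6,4.6,1],
    [0,0,-3.56,-7.03,-4.6,5.4,1],
    [0,0,-3.56,-7.03,-4.6,5.9,1],
    [0,0,-3.56,-7.03,-4.6,5.9,1],
    [0,0,-3.56,-7.03,-4.6,5.9,1]
  ]
}}

```text
clock: 7.7
tcp_pos: [0.3898, -0.3271, 0.0526]
ee_rot: [2.695, 1.614, 0.0]
contact_force: [0.0, -0.1, 0.2]
finger_gap: 0.0937
grip_force: 0.0
```

Request:
{"method": "arm_command", "body": {
  "steps": [
    [0,0,0,0,0,0,-1],
    [0,0,0,0,0,0,-1],
    [0,0,0,0,0,0,-1],
    [0,0,0,0,0,0,-1],
    [0,0,0,0,0,0,-1],
    [0,0,0,0,0,0,-1],
    [0,0,0,0,0,0,-1],
    [0,0,0,0,0,-0.3,-1],
    [0,0,0,0,0,-1.2,-1],
    [0,0,0,0,0,-2.6,-1],
    [0,0,0,0,0,-3.8,-1],
    [0,0,0,0,0,-4.4,-1],
    [0,0,0,0,0,-4.4,-1]
  ]
}}

```text
clock: 9.0
tcp_pos: [0.39, -0.3278, 0.1647]
ee_rot: [2.692, 1.611, 0.002]
contact_force: [-0.0, 0.3, -3.6]
finger_gap: 0.0518
grip_force: 25.0
```

```bash
python3 - <<'E'
from h import *
s=bot.state();print(s['tcp_pos'],s['grip_force'],s['finger_gap'])
go((.5243,-.3577,.162,-46),(.5243,-.3577,.086,-46))
E
```

```text
[ 0.38997827 -0.32775031  0.16472686] 24.973369538784027 0.051805696016161196
[0.05, 0.01, 3.56] [1.48, 5.3, 0.13]
[0.05, 0.01, 3.56] [1.49, 5.29, 3.17]
```

Request:
{"method": "arm_command", "body": {
  "steps": [
    [0,0,0.5,0.2,0.8,0,-1],
    [0,0,1.5,0.6,2.2,0,-1],
    [0,0,2.5,1.0,3.6,0,-1],
    [0,0,3.2,1.3,4.7,0,-1],
    [0,0,3.56,1.48,5.3,0,-1],
    [0,0,3.56,1.48,5.3,0,-1],
    [0,0,3.56,1.48,5.3,0.6,-1],
    [0,0,3.56,1.48,5.3,1.5,-1],
    [0,0,3.56,1.48,5.3,2.2,-1],
    [0,0,3.56,1.48,5.3,2.7,-1],
    [0,0,3.56,1.48,5.3,2.9,-1],
    [0,0,3.56,1.48,5.3,2.96,-1],
    [0,0,3.56,1.48,5.3,2.99,-1],
    [0,0,3.56,1.48,5.3,2.99,-1]
  ]
}}

```text
clock: 10.4
tcp_pos: [0.5238, -0.3574, 0.0884]
ee_rot: [2.912, 1.177, 0.001]
contact_force: [0.2, -0.4, -1.8]
finger_gap: 0.052
grip_force: 25.0
```

```bash
python3 - <<'E'
from h import *
s=bot.state();print(s['tcp_pos'],s['contact_force'],s['finger_gap'])
p,W=wrist(); cv2.imwrite("pics/w3.png",p[:,:,::-1])
go((.5243,-.3577,.086,-46))
E
```

```text
[ 0.52379845 -0.35737712  0.08836559] [ 0.22546286 -0.3681811  -1.76999066] 0.051970801451252956
[0.01, -0.0, 0.0] [0.0, 0.02, 0.09]
```

View pics/w3.png

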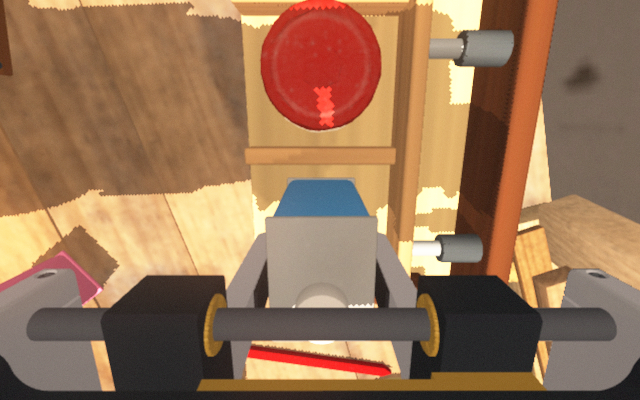

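The tin sits squarely inside the right cell, with its top from (268,218) to (376,305). The jar is at (321,65). I'll set the tin down, release it and lift.

Request:
{"method": "arm_command", "body": {
  "steps": [
    [0,0,0,0,0.02,0.05,-1],
    [0,0,0,0,0.02,0.09,-1],
    [0,0,0,0,0.02,0.1,-1],
    [0,0,0,0,0.02,0.1,0.6],
    [0,0,0,0,0.02,0.1,0.6],
    [0,0,0,0,0.02,0.1,0.6],
    [0,0,0,0,0.02,0.1,0.6],
    [0,0,0,0,0.02,-0.4,0.6],
    [0,0,0,0,0.02,-1.5,0.6],
    [0,0,0,0,0.02,-3,1],
    [0,0,0,0,0.02,-5,1],
    [0,0,0,0,0.02,-6.0,1],
    [0,0,0,0,0.02,-6.0,1]
  ]
}}

```text
clock: 11.75
tcp_pos: [0.5248, -0.3582, 0.2433]
ee_rot: [2.907, 1.174, 0.006]
contact_force: [0.3, -0.6, -0.7]
finger_gap: 0.0938
grip_force: 0.0
```

```bash
python3 - <<'E'
from h import *
s=bot.state();print(s['tcp_pos'],s['contact_force'],s['finger_gap'])
p,W=wrist(); print("tin");box(W,.524,-.3575,.05,.125,.142)
print("jar");box(W,.596,-.288,.045,.105,.13)
go((.5056,-.0292,.235,-52.8))
E
```

```text
[ 0.52484411 -0.35821868  0.24326647] [ 0.27663048 -0.62288481 -0.70305455] 0.09380062341800113
tin
[293, 165, 54, 67, 2912] z 0.1335 [ 524.4 -358.5] [67.6 52. ] 43.9
jar
[290, 63, 59, 62, 2865] z 0.1189 [ 595.2 -289.9] [54.6 55.9] 44.1
[0.04, -0.01, 1.36] [8.59, -9.98, 0.17]
```

Request:
{"method": "arm_command", "body": {
  "steps": [
    [0,0,0.2,1,-1.2,0.1,1],
    [0,0,0.6,2.4,-2.8,0.1,1],
    [0,0,1,3.8,-4.4,0.1,1],
    [0,0,1.36,5.2,-6,0.1,1],
    [0,0,1.36,6.5,-7.6,0.1,1],
    [0,0,1.36,7.7,-9,0.1,0.3],
    [0,0,1.36,8.4,-9.8,0.1,0.3],
    [0,0,1.36,8.59,-9.98,0.1,0.3],
    [0,0,1.36,8.59,-9.98,0.1,0.3],
    [0,0,1.36,8.59,-9.98,0.1,0.3]
  ]
}}

```text
clock: 12.8
tcp_pos: [0.505, -0.0298, 0.2347]
ee_rot: [-2.978, -1.001, 0.001]
contact_force: [-0.7, 0.7, 0.5]
finger_gap: 0.0617
grip_force: 0.0
```

```bash
python3 - <<'E'
from h import *
s=bot.state();print(s['tcp_pos'],s['contact_force'],s['finger_gap'])
p,W=wrist(); cv2.imwrite("pics/w4.png",p[:,:,::-1])
print("rail");box(W,.505,-.03,.13,.084,.097)
print("surround>.1");box(W,.54,-.07,.09,.1,.2)
go((.5056,-.0292,.057,-52.8))
E
```

```text
[ 0.50502284 -0.02983241  0.23467599] [-0.74854559  0.71304227  0.51161258] 0.06170392851528319
rail
[349, 49, 126, 137, 848] z 0.0869 [599.9 -51.7] [170.4  70. ] 90.0
[309, 88, 23, 188, 4117] z 0.0899 [506.  -28.7] [208.  24.] 37.3
surround>.1
[-0.01, 0.01, -0.01] [0.04, -0.01, 7.11]
```

View pics/w4.png

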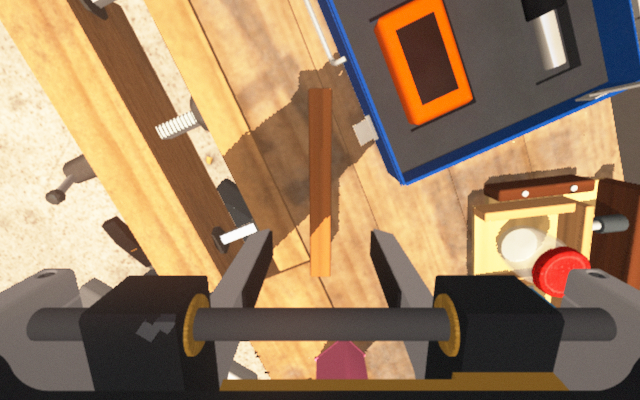

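The rail lies centred below the hand, from (320,90) to (320,275), and the toolbox corner is at (405,183), clear of the fingers. I'll grip the rail.

Request:
{"method": "arm_command", "body": {
  "steps": [
    [0,0,0,0.06,-0.01,0.8,0.3],
    [0,0,0,0.06,-0.01,2.4,0.3],
    [0,0,0,0.06,-0.01,4,0.3],
    [0,0,0,0.06,-0.01,5.5,0.3],
    [0,0,0,0.06,-0.01,6.5,0.3],
    [0,0,0,0.06,-0.01,7.0,0.3],
    [0,0,0,0.06,-0.01,7.15,0.3],
    [0,0,0,0.06,-0.01,7.15,0.3],
    [0,0,0,0.06,-0.01,7.15,-1],
    [0,0,0,0.06,-0.01,7.15,-1],
    [0,0,0,0.06,-0.01,7.15,-1],
    [0,0,0,0.06,-0.01,7.15,-1],
    [0,0,0,0.06,-0.01,7.15,-1],
    [0,0,0,0.06,-0.01,7.15,-1],
    [0,0,0,0.06,-0.01,7.15,-1]
  ],
  "squeeze": 55
}}

```text
clock: 14.35
tcp_pos: [0.5062, -0.0278, 0.0566]
ee_rot: [2.977, 1.002, 0.0]
contact_force: [-1.9, 0.4, 2.9]
finger_gap: 0.0237
grip_force: 55.0
```

Request:
{"method": "arm_command", "body": {
  "steps": [
    [0,0,0,0,0,-0.2,-1],
    [0,0,0,0,0,-0.8,-1],
    [0,0,0,0,0,-1.8,-1],
    [0,0,0,0,0,-2.8,-1],
    [0,0,0,0,0,-3.2,-1],
    [0,0,0,0,0,-3.2,-1]
  ]
}}

```text
clock: 14.95
tcp_pos: [0.5066, -0.0278, 0.1373]
ee_rot: [2.977, 1.002, 0.003]
contact_force: [0.2, -0.2, -2.7]
finger_gap: 0.0237
grip_force: 55.0
```

```bash
python3 - <<'E'
from h import *
s=bot.state();print(s['tcp_pos'],s['contact_force'],s['finger_gap'],s['grip_force'])
u=np.array([.695,-.719]); f=np.array([.5223,-.2834])
for d,z in((.10,.135),(.06,.082)):
    q=f-u*(.012+d); go((*q,z,-46))
E
```

```text
[ 0.50655496 -0.02784657  0.13731933] [ 0.19628642 -0.22367171 -2.69562321] 0.023671424988979898 54.98042821884155
[0.02, -0.01, -1.36] [-6.21, 4.07, 0.09]
[0.02, -0.01, -1.36] [-6.02, 5.66, 2.21]
```

Request:
{"method": "arm_command", "body": {
  "steps": [
    [0,0,0,0,0,-1.0,-1],
    [0,0,0,0,0,-2.2,-1],
    [0,0,0,-0.5,0.2,-2.4,-1],
    [0,0,-0.3,-1.6,1.0,-2.4,-1],
    [0,0,-0.6,-2.8,2.2,-2.4,-1],
    [0,0,-1.0,-4,3.5,-2.4,-1],
    [0,0,-1.36,-5,4.6,-2.4,-1],
    [0,0,-1.36,-5.7,5.3,-2.4,-1],
    [0,0,-1.36,-6.02,5.66,-2.4,-1],
    [0,0,-1.36,-6.02,5.66,-2.4,-1],
    [0,0,-1.36,-6.02,5.66,-1.8,-1],
    [0,0,-1.36,-6.02,5.66,-0.7,-1],
    [0,0,-1.36,-6.02,5.66,0.5,-1],
    [0,0,-1.36,-6.02,5.66,1.4,-1],
    [0,0,-1.36,-6.02,5.66,2.0,-1],
    [0,0,-1.36,-6.02,5.66,2.21,-1],
    [0,0,-1.36,-6.02,5.66,2.21,-1],
    [0,0,-1.36,-6.02,5.66,2.21,-1]
  ]
}}

```text
clock: 16.75
tcp_pos: [0.4722, -0.2312, 0.0819]
ee_rot: [2.912, 1.177, 0.001]
contact_force: [0.3, 0.3, -2.9]
finger_gap: 0.0235
grip_force: 55.0
```

```bash
python3 - <<'E'
from h import *
s=bot.state();print(s['tcp_pos'],s['ee_rot'],s['contact_force'],s['finger_gap'],s['grip_force'])
p,W=wrist(); cv2.imwrite("pics/w5.png",p[:,:,::-1])
x,y=s['tcp_pos'][:2]
print("rail");box(W,x,y,.12,.105,.122)
print("carrier");box(W,.56,-.32,.13,.053,.064)
print("div");box(W,.54,-.3,.06,.042,.053)
p,d=bot.snapshot("top"); W=cloud("top",d);print("top rail");box(W,x,y,.12,.105,.122)
u=np.array([.695,-.719]); f=np.array([.5223,-.2834])
q=f-u*(.012-.010); go((*q,.0816,-46))
E
```

```text
[ 0.47222593 -0.23118785  0.08189582] [2.91187440e+00 1.17736104e+00 1.00508842e-03] [ 0.29349016  0.33130243 -2.87795625] 0.023513564303786958 54.98034954071045
rail
[274, 54, 96, 253, 12960] z 0.1152 [ 502.1 -204.7] [127.2  48. ] 42.9
[515, 141, 99, 92, 5399] z 0.1187 [ 579.6 -288.5] [25.3 55.9] 0.0
[495, 288, 70, 19, 1121] z 0.1124 [ 541.4 -330.5] [10.  39.1] 60.1
[301, 341, 42, 38, 1556] z 0.1153 [ 431.  -272.6] [27.5 24. ] 44.6
[486, 341, 25, 41, 601] z 0.1155 [ 504.6 -342. ] [27.5  2.4] 45.2
carrier
[432, 68, 191, 52, 4344] z 0.0586 [ 626.8 -258.5] [ 30.1 110.8] 42.6
[462, 114, 58, 87, 595] z 0.0593 [ 585.1 -271.4] [57.9 21.4] 30.3
[560, 233, 23, 48, 566] z 0.0582 [ 583.5 -374.4] [38.7  3.6] 43.4
[454, 250, 77, 43, 680] z 0.0587 [ 539.  -333.6] [22.6 54.3] 74.7
div
[459, 125, 26, 68, 243] z 0.0498 [ 578.9 -270.8] [46.  11.9] 40.2
[415, 215, 143, 18, 2138] z 0.0486 [ 558.5 -320. ] [ 12.4 103.3] 44.2
[448, 245, 74, 39, 588] z 0.0476 [ 539.2 -333.6] [22.6 54.6] 74.3
top rail
[319, 142, 27, 13, 206] z 0.1195 [ 579.5 -290.1] [55.1 25.4] 90.0
[317, 211, 29, 29, 352] z 0.1163 [ 418.7 -284.1] [60.4 23.6] 43.9
[0.02, -0.0, 0.0] [-0.0, 2.8, 0.02]
```

View pics/w5.png

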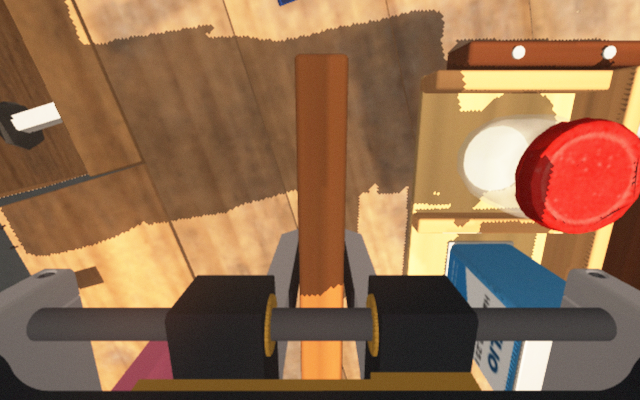

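The rail is held square and centred: its top runs down column 322 with the free end at row 55. The carrier front is at about column 415, and the carrier's load is clear. I'll advance to just short of contact, then press gently.

Request:
{"method": "arm_command", "body": {
  "steps": [
    [0,0,0,0,0.4,0,-1],
    [0,0,0,0,1.0,0,-1],
    [0,0,0,0,1.6,0,-1],
    [0,0,0,0,2.0,0,-1],
    [0,0,0,0,2.2,0,-1],
    [0,0,0,0,2.25,0,-1],
    [0,0,0,0,2.3,0,-1],
    [0,0,0,0,2.35,0,-1],
    [0,0,0,0,2.4,0,-1],
    [0,0,0,0,2.45,0,-1],
    [0,0,0,0,2.5,0,-1],
    [0,0,0,0,2.52,0,-1],
    [0,0,0,0,2.54,0,-1],
    [0,0,0,0,2.56,0,-1],
    [0,0,0,0,2.56,0,-1],
    [0,0,0,0,2.56,0,-1]
  ],
  "squeeze": 60
}}

```text
clock: 18.45
tcp_pos: [0.5162, -0.2774, 0.0812]
ee_rot: [-2.913, -1.177, 0.0]
contact_force: [-2.8, 3.7, 0.7]
finger_gap: 0.0234
grip_force: 60.0
```

```bash
cat > chk.py <<'E'
from h import *
s=bot.state();F=s['contact_force'];u=np.array([.695,-.719]);f=np.array([.5223,-.2834])
R=Ro.from_rotvec(s['ee_rot']).as_matrix()
print("push",F[:2]@u,"lat",F[:2]@[.719,.695],"Fz",F[2],"grip",s['grip_force'],"press by geometry mm",1000*((s['tcp_pos'][:2]-f)@u+.012),"z",s['tcp_pos'][2],"tilt",R[2,:2],"qv",abs(s['qvel']).max())
E
python3 chk.py
```

```text
push -4.65282889049862 lat 0.5611962571723902 Fz 0.7028369701708808 grip 59.98250126838684 press by geometry mm 3.4759710313290153 z 0.08118805939520822 tilt [ 4.77458529e-05 -2.27301593e-04] qv 0.001423831334330789
```

Request:
{"method": "arm_command", "body": {
  "steps": [
    [0,0,0,0,0.04,0,-1],
    [0,0,0,0,0.08,0,-1],
    [0,0,0,0,0.12,0,-1],
    [0,0,0,0,0.16,0,-1],
    [0,0,0,0,0.2,0,-1],
    [0,0,0,0,0.23,0,-1],
    [0,0,0,0,0.23,0,-1],
    [0,0,0,0,0.23,0,-1],
    [0,0,0,0,0.23,0,-1]
  ]
}}

```text
clock: 19.35
tcp_pos: [0.5198, -0.2812, 0.0812]
ee_rot: [-2.911, -1.176, 0.001]
contact_force: [-6.5, 5.7, 4.6]
finger_gap: 0.0236
grip_force: 60.0
```

```bash
python3 chk.py; python3 - <<'E'
from h import *
p,W=wrist(); cv2.imwrite("pics/w6.png",p[:,:,::-1])
print("jar");box(W,.602,-.295,.05,.105,.125); x,y,_=bot.state()['tcp_pos']
p,d=bot.snapshot("top");W=cloud("top",d)
for a in((.603,-.296,.045,.11,.13),(.53,-.365,.05,.125,.142),(x,y,.11,.108,.121),(.59,-.26,.1,.053,.064)):box(W,*a)
E
```

```text
push -8.594804652586056 lat -0.7156063693889678 Fz 4.585951393310355 grip 59.9870502948761 press by geometry mm 8.674306795210484 z 0.08118084448453096 tilt [-0.00012621 -0.00169419] qv 0.0019996696246525883
jar
[398, 116, 124, 117, 11209] z 0.1189 [ 601.6 -295.4] [55.3 55.4] 54.3
[313, 142, 34, 66, 1141] z 0.1144 [ 558.5 -250.7] [32.  16.1] 43.7
[359, 153, 31, 37, 454] z 0.1344 [ 526.7 -369.2] [55.8 52.9] 44.3
[342, 188, 27, 28, 332] z 0.1154 [ 466.8 -334.1] [60.7 24.6] 43.0
[348, 105, 15, 14, 106] z 0.0596 [ 677.2 -344.3] [18.1 38.7] 45.4
[324, 111, 23, 13, 93] z 0.0593 [ 665.  -298.9] [49.4 27.2] 87.1
```

View pics/w6.png

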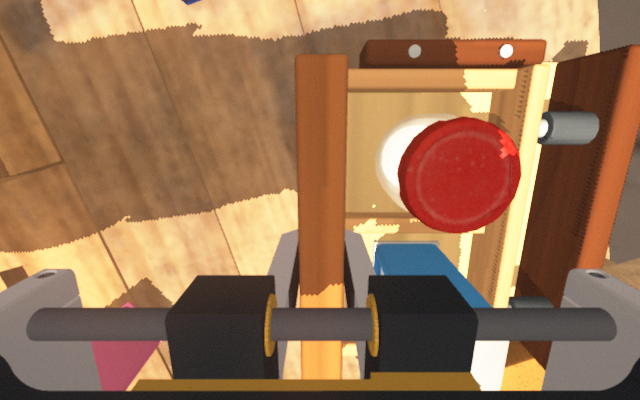

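The rail is flush on the front, with its edge against the walls at column 347. The carrier has moved back about 8.7 mm and the load is upright. I'll ease the small vertical preload and check again.

Request:
{"method": "arm_command", "body": {
  "steps": [
    [0,0,0,0,0.01,-0.01,-1],
    [0,0,0,0,0.02,-0.02,-1],
    [0,0,0,0,0.02,-0.02,-1],
    [0,0,0,0,0.02,-0.02,-1],
    [0,0,0,0,0.02,-0.02,-1]
  ]
}}

```text
clock: 19.95
tcp_pos: [0.5199, -0.2812, 0.0812]
ee_rot: [-2.91, -1.176, 0.002]
contact_force: [-6.3, 8.1, 0.8]
finger_gap: 0.0236
grip_force: 60.0
```

```bash
python3 chk.py
```

```text
push -10.216032414699805 lat 1.122876084018039 Fz 0.8043358298898924 grip 59.98473823070526 press by geometry mm 8.7817765958504 z 0.08122291108942022 tilt [-0.00026606 -0.0028343 ] qv 0.002846920550435205
```

```bash
python3 -c "
from plant import bot
print(bot.sign_off())"
```

```text
the job is handed in; nothing more can be done
None
```

I handed the job in with the jar upright in the left cell and the tin upright in the right. The rail is held flush and centred on the carrier front with about 10 N of push, and the carrier is pressed back about 9 mm; the sign-off returned no verdict.

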